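Retaining bar over the axle stub, then hold the snap ring spread at its groove

TASK

Lay the drilled retaining bar flat across the two pillars of the fixture, with the axle stub standing up through its hole, and let go of it. Then take the circlip pliers by their handles from their wooden rest, squeeze them so that the snap ring on their tips is spread wide, and lower the ring over the stub to the groove just above the bar, without pressing hard on the bar. Finish there, still holding the pliers squeezed with the ring spread, level round the groove; do not let go or put them down, and leave the bushing, hex key and spanner where they are.

Things in the scene. Friction and masses are not known exactly. Their poses are not given: they have to be found in the camera images.
- bar: Retaining bar, loose: plain flat aluminium bar 50 x 160 x 12 mm with one round through hole of 34 mm diameter in its middle. Lies flat on the work surface at the left. Origin: centre of its underside, on the axis of the hole; y along its length, z up. About 0.2 kg. Can be taken across its 50 mm width at the middle, from above.
- fixture: Fixed fixture: dark base plate 100 x 170 x 12 mm, two grey pillars 44 (x) by 30 mm (y) centred 62 mm either side of the middle along y, flat tops 50 mm above the work surface; between them an upright steel axle stub, 28 mm diameter, tapering to 20 mm over its last 8 mm, top at 86 mm. Origin: centre of its underside; y from pillar to pillar, z up. The laid bar is 50 to 62 mm high, along y.
- groove (a point): Middle of the ring groove of the axle stub, on the stub's axis, 64.5 mm above the work surface. The groove is 7 mm wide (61 to 68 mm high) and 24 mm in diameter. A ring lying on the top of the laid bar is inside its width. Axes as the fixture's.
- cradle: Fixed wooden rest of the pliers: base 200 x 66 x 6 mm with a small post under the pivot and a 96 mm wide cross rail under the ends of the handles, both 45 mm high. Origin: centre of its underside; x points from handles to nose. At the start the pliers' pivot is 85 mm ahead of it in x.
- pliers: Circlip pliers, loose, about 0.22 kg, lying level on the rest. Origin: centre of the pivot, at half the tool's thickness, 54 mm above the work surface at the start; x to the nose and ring, y left, z up. Two black rubber handles, each 12 mm wide, 18 mm high, run 40 to 150 mm behind the pivot. The tips bend down and carry the snap ring 30 mm below the pivot's level; pliers and ring stay together.
- ring_centre (a point): Centre of the spread snap ring: 87 mm ahead of the pliers' origin (+x) and 30 mm below it, at half the ring's thickness. The steel ring is 4 mm thick, 5 mm wide, level, open toward the pliers; spread fully it is 36 mm in inner diameter and passes over the 28 mm stub from above; relaxed it is about 25 mm across and does not. Axes as the pliers'.
- handle_grip (a point): Point between the handles, 95 mm behind the pivot, at half their height: grip here from above, fingers closing along the pliers' y. Width over the handles' flat outsides: 56 mm relaxed, 28 mm squeezed fully (parallel, at a stop). Takes 4 N at first, 12 N per finger at the stop; springs back. While squeezed by fingers that stand still the pliers creep about 5 mm forward (+x).
- jaw_left (a joint): Angle of one jaw of the pliers, rad: 0 relaxed, 0.15 to 0.16 squeezed to the stop (ring spread fully). The other jaw always moves alike, so the pliers stay symmetrical about their x axis.
- bushing: Bystander, loose: brass-coloured bushing, 30 mm diameter, 35 mm high, standing; origin: centre of its underside.
- hex_key: Bystander, loose: dark hex key, 36 x 94 x 8 mm, lying; origin: centre of its underside.
- spanner: Bystander, loose: combination spanner, 32 x 148 x 7 mm, lying; origin: centre of its underside.

How it is judged:
By the outcome, as a careful person would: the job done as asked, in the order asked, and still so for the second after the job is handed in, while the arm keeps its last pose, push and grip.
It also fails if it takes over 51 s, if anything falls off the work surface, if the arm or the gripper's body presses on something with over 40 N, if the wrist force passes 120 N, or if a joint passes its speed limit or range.

ROBOT

A 6-joint arm with a two-finger parallel gripper is mounted at the origin on a cart in front of the work surface, level with it; the furniture and walls round the work are solid. World frame = base frame: x ahead of the robot, y to its left, z up, the work surface at z = 0. Lengths are in m, angles in degrees, forces in N, time in s.
With the tool pointing down it reaches from about 0.375 to 0.9 m from the base axis. Payload 3.1 kg.
Tool frame: the origin (TCP) lies at the very end of the fingers, on their centre line; the grasp point (between the pads) lies bot.grip_point_offset behind it (bot.grip_point_offset is the distance from the TCP to the grasp point, in m); z points along the fingers, y is the line along which they close (so a half turn about z gives the same grasp; the last joint's range is limited). The gripper opens to 87 mm and grips with 3 to 60 N. Pads are 19 mm wide; open, the fingers measure 117 mm over their backs; the gripper's body (75 mm by 190 mm) begins 51 mm behind the grasp point.
Start: joints at [59.101, 30.224, 82.088, -0, 67.689, -10.227], TCP at [0.221, 0.585, 0.223] pointing down, gripper open.
Joint ranges: [-176.69, 176.69], [-43.24, 126.21], [12.49, 139.97], [-82, 262], [0, 151.66], [-163.58, 163.58]. Speed limits (degrees/s): [159.86, 159.86, 180, 180, 180, 180].

INTERFACE

Orientations are given as a 3x3 rotation matrix whose columns are the frame's x, y, z axes.
In Python, from rig import bot, viewer, ticket gives the robot as it stands.
- The arm moves only by the tool servo_tool, never from a script. Its argument "targets" is a list of rows, each an object with "offset": the shift along the tool's x, y, z in m, a list of three; "dr": the turn, a rotation vector about the tool's x, y, z in degrees, a list of three. In form: [{"offset": [x, y, z], "dr": [ax, ay, az]}, ...]. A call has 1 to 20 rows; each row is the pose to reach, as a shift and turn from the pose commanded when the call began, along the tool's axes at that moment; what a row does not reach only later rows make up. A row lasts 1/12 s, in which the tool goes at most 41.7 mm and 7.16 degrees, less where a joint would pass 70% of its speed; a pose out of reach is approached as far as the arm can. A call with a gripper value outside its range is refused whole. "gripper" is the gripper command: -1 is fully open, 1 is shut, values between are in proportion, set as the call begins (left out, the last holds). The fingers move at their own pace and stop on an object; the grip force is fixed at half the most. Time passes only in rows, so rows that repeat a pose let the fingers close. It gives the time, the measured TCP pose, the force, the opening and the grip force at its end, in the units of the state.
- bot.read_state(): the state, without advancing time (a new reading comes with each control period).
- viewer.capture(name): name is "scene" or "side" or "wrist"; returns a dict with "color" (400x640x3 uint8, red, green, blue), "camera_matrix" (3x3 intrinsics, pixels), "R" (3x3) and "t" (3): a world point X has camera coordinates R X + t. Camera axes: x right, y down, z forward; pixel columns grow to the right and rows downward; lengths in m; the calibration is good to about 2 mm. A picture is of the moment at which its call begins. There is no depth.
- ticket.hand_in(): hands the job in; it is judged then, once.
The state is a dict: "time_s": time; "joint_positions": joint angles; "qvel": joint speeds; "tau": joint torques, N m; "position": TCP position; "tcp_rot": TCP orientation; "force": force on the tool from outside, world axes, zero at the start; "moment": the same for the moment, N m; "opening": opening from 0.0 (shut) to 1.0 (fully open); "grasp_force": force on a finger pad.
Only numpy, scipy, OpenCV 4.12 (cv2) and the standard library are available. Lean on these libraries where they do the work, as an engineer would, in place of code of your own. Each camera call takes 0.05 s, during which the arm holds its last target. There are 200 camera calls.

## Working session

There is one attempt and no reset: what is moved stays moved. The work goes in short steps, Python scripts to look and compute and a tool call to move; the robot and the scene stay as the last step left them, time stands still between calls to the robot, and variables do not carry over. Pictures are saved under pics/ and viewed, at most 10 in all, crops included, and the job is handed in when it is done.

Besides the shell and the picture viewer there is one more tool, called after "Call:" by a JSON object that holds its "op" and its "data", one argument or row to a line. servo_tool: Moves the arm, as the interface text tells. Its arguments: {"type":"object","properties":{"targets":{"type":"array"},"gripper":{"type":"number"}},"required":["targets"]}

```bash
mkdir -p pics
python3 - <<'E'
from rig import bot,viewer
import cv2,numpy as np
np.set_printoptions(precision=4,suppress=True)
for n in("scene","side","wrist"):
    c=viewer.capture(n);cv2.imwrite(f"pics/{n}0.png",c["color"][:,:,::-1]);np.savez(f"{n}0.npz",**c)
    print(n,c["camera_matrix"],c["R"],c["t"])
print(bot.grip_point_offset,bot.read_state())
E
```

```text
scene [[414.5608   0.     323.5783]
 [  0.     414.5608 198.1471]
 [  0.       0.       1.    ]] [[ 0.7468 -0.6648  0.0171]
 [-0.4125 -0.4832 -0.7723]
 [ 0.5216  0.5697 -0.6351]] [-0.407   0.2238  1.225 ]
side [[504.8248   0.     324.0836]
 [  0.     504.8248 196.4815]
 [  0.       0.       1.    ]] [[ 0.8324 -0.5538 -0.0211]
 [-0.1997 -0.2641 -0.9436]
 [ 0.5169  0.7897 -0.3304]] [-0.4504  0.1638  1.3763]
wrist [[319.4242   0.     319.8714]
 [  0.     319.4242 195.1818]
 [  0.       0.       1.    ]] [[ 0.3522  0.9359 -0.0022]
 [ 0.898  -0.3372  0.2827]
 [ 0.2638 -0.1015 -0.9592]] [-0.6226 -0.0357  0.3907]
0.0187 {'time_s': 0.15, 'joint_positions': array([ 59.1003,  30.2672,  82.1385,   0.0001,  67.6913, -10.227 ]), 'qvel': array([-0.0769, -0.0516, -0.2095, -0.0045,  0.0567,  0.0584]), 'tau': array([  0.0007, -44.0425, -17.6843,   0.0633,   0.0553,  -0.0001]), 'position': array([0.2203, 0.5843, 0.2218]), 'tcp_rot': array([[-0.9356,  0.353 , -0.0009],
       [ 0.353 ,  0.9356, -0.0015],
       [ 0.0003, -0.0017, -1.    ]]), 'force': array([ 0.6781,  0.1966, -0.5581]), 'moment': array([ 0.0458, -0.0349,  0.0223]), 'grasp_force': 0.0, 'opening': 0.999225463213993}
```

View pics/scene0.png

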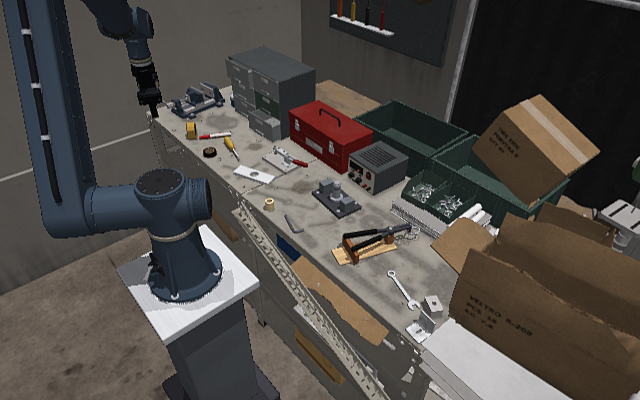

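View pics/side0.png

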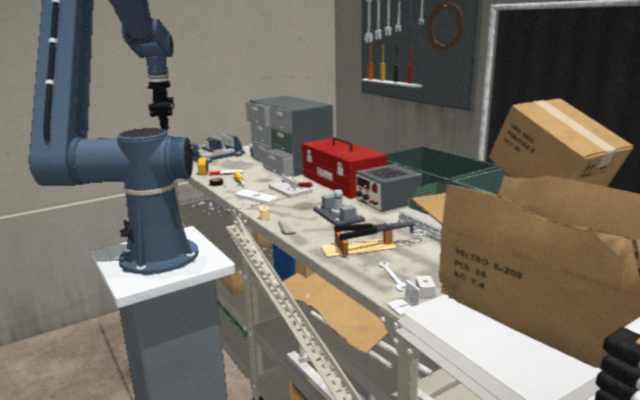

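View pics/wrist0.png

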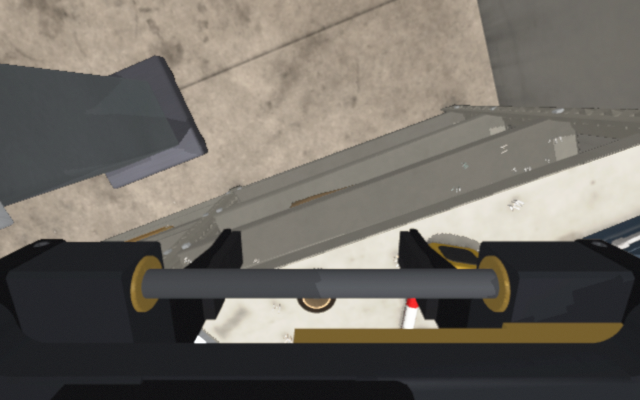

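The scene view shows the bar at about (254,175), the fixture at (336,197), the pliers at (375,240) with the ring near (410,232), the bushing at (269,204), the hex key at (292,223) and the spanner at (403,288). The side view agrees. The wrist sees only the table edge.

```bash
cat > h.py <<'E'
import numpy as np,cv2
np.set_printoptions(precision=4,suppress=True)
def ray(c,uv,z):
    K,R,t=c["camera_matrix"],c["R"],c["t"]
    o=-R.T@t; d=R.T@np.linalg.solve(K,[*uv,1.]); return o+d*(z-o[2])/d[2]
def proj(c,P):
    p=np.asarray(P,float)@c["R"].T+c["t"]; p=p@c["camera_matrix"].T; return p[:,:2]/p[:,2:]
E
python3 - <<'E'
from h import *
c=np.load("scene0.npz")
for n,uv,z in[("bar",(254,175),.012),("fix top",(336,182),.086),("pl",(375,240),.054),("ring",(410,233),.024),("bush",(269,200),.035),("hex",(292,223),0),("span",(403,288),0)]:print(n,ray(c,uv,z))
i=c["color"][150:320,220:440,::-1];cv2.imwrite("pics/s1.png",cv2.resize(i,None,fx=3.5,fy=3.5,interpolation=cv2.INTER_CUBIC))
E
```

```text
bar [0.424  0.2658 0.012 ]
fix top [ 0.5649 -0.0403  0.086 ]
pl [ 0.4852 -0.303   0.054 ]
ring [ 0.6188 -0.3368  0.024 ]
bush [0.3642 0.083  0.035 ]
hex [ 0.3746 -0.0307  0.    ]
span [ 0.4467 -0.4557  0.    ]
```

View pics/s1.png

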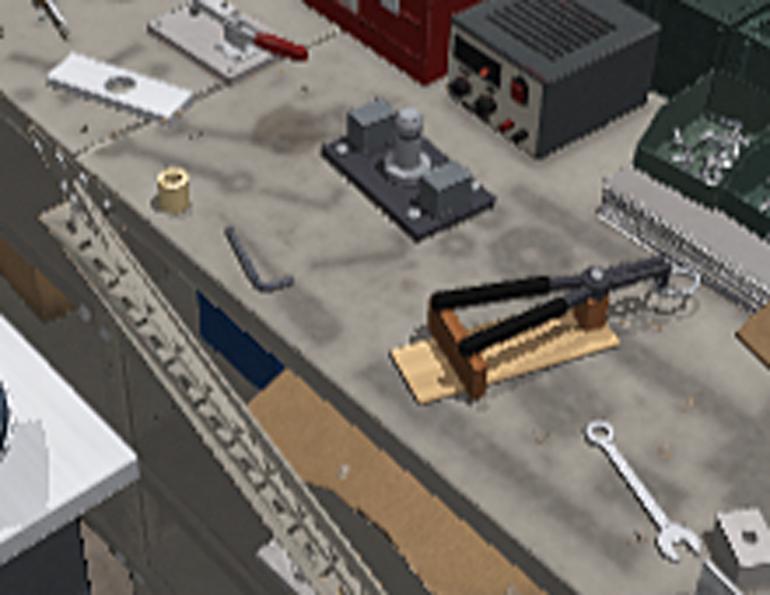

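The enlarged crop (3.5x, origin 220,150) shows the bar hole at (122,84), the stub top at (408,113), the pivot at (596,273), the ring at (678,290), and the handle ends at (435,300) and (466,347).

Run:
```python
from h import *
c=np.load("scene0.npz")
r=lambda u,v,z:ray(c,(220+(u+.5)/3.5-.5,150+(v+.5)/3.5-.5),z)
b=[r(*p,.012) for p in[(67,54),(192,94),(175,117),(48,78)]];print("bar",np.array(b),np.mean(b,0),r(122,84,.012))
y=(b[0]+b[3]-b[1]-b[2]);print("bar yaw of y",np.degrees(np.arctan2(y[1],y[0])))
f=[r(*p,.012) for p in[(322,151),(417,233),(495,197)]];print("fix",np.array(f),(f[0]+f[2])/2,"stub",r(408,116,.086))
y=f[0]-f[1];print("fix y yaw",np.degrees(np.arctan2(y[1],y[0])))
P,R=r(596,273,.061),r(675,290,.024);h=(r(435,300,.063)+r(466,347,.063))/2
print("piv",P,"ring",R,"handle end mid",h);d=P-h;print(np.degrees(np.arctan2(d[1],d[0])),np.linalg.norm(d[:2]),np.linalg.norm((R-P)[:2]))
print("bush",r(174,175,.035),"hex",r(265,285,0),r(228,230,0),r(290,281,0))
```

```text
bar [[0.4159 0.3596 0.012 ]
 [0.4779 0.2072 0.012 ]
 [0.4395 0.1856 0.012 ]
 [0.3747 0.3339 0.012 ]] [0.427  0.2716 0.012 ] [0.4304 0.2718 0.012 ]
bar yaw of y 112.86839580520342
fix [[ 0.5214  0.0393  0.012 ]
 [ 0.509  -0.1182  0.012 ]
 [ 0.6058 -0.1299  0.012 ]] [ 0.5636 -0.0453  0.012 ] stub [ 0.5624 -0.0441  0.086 ]
fix y yaw 85.49073391370236
piv [ 0.5555 -0.3007  0.061 ] ring [ 0.6268 -0.3406  0.024 ] handle end mid [ 0.4105 -0.2614  0.063 ]
-15.15217960439522 0.15018349017795557 0.08174671183248272
bush [0.3663 0.0838 0.035 ] hex [ 0.3587 -0.0687  0.    ] [0.3797 0.0159 0.    ] [ 0.38   -0.0799  0.    ]
```

```bash
cat >> h.py <<'E'
def mv(p,yaw):
    "offset and dr to TCP p, tool straight down with tool y at yaw"
    from rig import bot
    from scipy.spatial.transform import Rotation as Ro
    s=bot.read_state();T=s["tcp_rot"];a=np.radians(yaw);y=np.array([np.cos(a),np.sin(a),0]);z=np.array([0,0,-1.])
    D=np.c_[np.cross(y,z),y,z]
    print("off",T.T@(np.array(p)-s["position"]),"dr",Ro.from_matrix(T.T@D).as_rotvec(degrees=True),"t",s["time_s"],"q",s["joint_positions"])
E
python3 - <<'E'
from h import *
c=np.load("wrist0.npz");print(-c["R"].T@c["t"],proj(c,[[.2203,.5843,.2218],[.2203,.5843,.0]]))
mv([.429,.2718,.15],23)
E
```

```text
[0.1482 0.6103 0.3835] [[322.3069 245.3863]
 [321.3679 166.5511]]
off [-0.3056 -0.2186  0.0721] dr [-0.0971  0.0222 46.3273] t 0.15 q [ 59.1003  30.2672  82.1385   0.0001  67.6913 -10.227 ]
```

Call:
{"op": "servo_tool", "data": {
  "targets": [
    {"offset": [-0.306, -0.219, 0.072], "dr": [0, 0, 46.3]},
    {"offset": [-0.306, -0.219, 0.072], "dr": [0, 0, 46.3]},
    {"offset": [-0.306, -0.219, 0.072], "dr": [0, 0, 46.3]},
    {"offset": [-0.306, -0.219, 0.072], "dr": [0, 0, 46.3]},
    {"offset": [-0.306, -0.219, 0.072], "dr": [0, 0, 46.3]},
    {"offset": [-0.306, -0.219, 0.072], "dr": [0, 0, 46.3]},
    {"offset": [-0.306, -0.219, 0.072], "dr": [0, 0, 46.3]},
    {"offset": [-0.306, -0.219, 0.072], "dr": [0, 0, 46.3]},
    {"offset": [-0.306, -0.219, 0.072], "dr": [0, 0, 46.3]},
    {"offset": [-0.306, -0.219, 0.072], "dr": [0, 0, 46.3]},
    {"offset": [-0.306, -0.219, 0.072], "dr": [0, 0, 46.3]},
    {"offset": [-0.306, -0.219, 0.072], "dr": [0, 0, 46.3]}
  ]
}}

```text
time_s: 1.15
position: [0.4294, 0.2717, 0.1504]
tcp_rot: [[-0.389, 0.921, -0.001], [0.921, 0.389, 0.0], [0.001, -0.001, -1.0]]
force: [-0.2, 0.0, 0.5]
opening: 1.003
grasp_force: 0.0
```

Run:
```python
from h import *
from rig import viewer,bot
c=viewer.capture("wrist");np.savez("w1.npz",**c);cv2.imwrite("pics/w1.png",c["color"][:,:,::-1])
mv([.429,.2718,.15],23)
```

```text
off [-0.0007 -0.0002  0.0006] dr [-0.0305 -0.035   0.0324] t 1.2 q [ 19.7902  27.4136 102.8259   0.0435  49.7929  -3.2703]
```

View pics/w1.png

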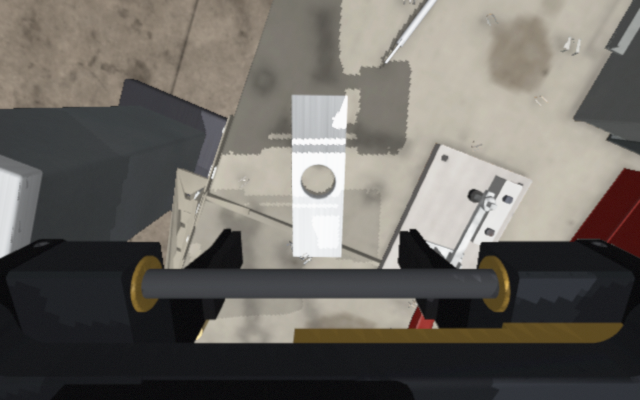

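The bar is seen whole at columns 292 to 347 and rows 95 to 257, with its hole at about (318,181).

Run:
```python
from h import *
c=np.load("w1.npz")
g=cv2.cvtColor(c["color"],cv2.COLOR_RGB2GRAY)[:,:]
s=g[150:212,285:352];_,m=cv2.threshold(s,0,255,cv2.THRESH_OTSU)
n,l,st,ce=cv2.connectedComponentsWithStats(255-m)
print([(st[i],ce[i]+[285,150]) for i in range(1,n) if st[i][4]>150])
# edges per row at subpixel
L=[];R=[]
for v in list(range(165,250,4)):
    row=g[v].astype(float);d=np.diff(cv2.GaussianBlur(row[None],(5,1),0)[0])
    L.append((282+np.argmax(d[282:305]),v));R.append((330+np.argmin(d[330:356]),v))
for E_ in(L,R):
    vx,vy,x,y=cv2.fitLine(np.float32(E_),cv2.DIST_HUBER,0,.01,.01).ravel()
    a,b=[ray(c,(x+.5+vx/vy*(v-y),v),.012) for v in(100,255)];d=a-b;print(a,b,np.degrees(np.arctan2(d[1],d[0])))
for uv in[(292,95),(348,95),(342,257),(293,257),(318,181)]:print(ray(c,uv,.012))
```

```text
[(array([   0,    0,   67,   62, 1027], dtype=int32), array([318.4099, 178.2405])), (array([ 15,  14,  36,  35, 969], dtype=int32), array([317.8493, 181.3798]))]
[0.3747 0.3321 0.012 ] [0.4333 0.1896 0.012 ] 112.35988024686041
[0.422  0.3522 0.012 ] [0.4793 0.2092 0.012 ] 111.82599775016979
[0.3744 0.3367 0.012 ]
[0.4207 0.3563 0.012 ]
[0.4813 0.2075 0.012 ]
[0.4345 0.1876 0.012 ]
[0.4268 0.2726 0.012 ]
```

```bash
python3 -c "
from h import *
mv([.4272,.2723,.003],22.1)"
```

```text
off [ 0.0004 -0.0016  0.1476] dr [-0.0307 -0.0348  0.9324] t 1.2 q [ 19.7902  27.4136 102.8259   0.0435  49.7929  -3.2703]
```

Call:
{"op": "servo_tool", "data": {
  "targets": [
    {"offset": [0, -0.0015, 0.04], "dr": [0, 0, 1]},
    {"offset": [0, -0.0015, 0.08], "dr": [0, 0, 1]},
    {"offset": [0, -0.0015, 0.11], "dr": [0, 0, 1]},
    {"offset": [0, -0.0015, 0.13], "dr": [0, 0, 1]},
    {"offset": [0, -0.0015, 0.14], "dr": [0, 0, 1]},
    {"offset": [0, -0.0015, 0.147], "dr": [0, 0, 1]},
    {"offset": [0, -0.0015, 0.147], "dr": [0, 0, 1]}
  ]
}}

```text
time_s: 1.78
position: [0.4274, 0.2722, 0.003]
tcp_rot: [[-0.377, 0.926, -0.001], [0.926, 0.377, -0.0], [0.0, -0.001, -1.0]]
force: [-1.1, -0.1, -0.1]
opening: 1.003
grasp_force: 0.0
```

Call:
{"op": "servo_tool", "data": {
  "targets": [
    {"offset": [0, 0, 0], "dr": [0, 0, 0]},
    {"offset": [0, 0, 0], "dr": [0, 0, 0]},
    {"offset": [0, 0, 0], "dr": [0, 0, 0]},
    {"offset": [0, 0, 0], "dr": [0, 0, 0]},
    {"offset": [0, 0, 0], "dr": [0, 0, 0]},
    {"offset": [0, 0, 0], "dr": [0, 0, 0]}
  ],
  "gripper": 1
}}

```text
time_s: 2.28
position: [0.4286, 0.2713, 0.0041]
tcp_rot: [[-0.375, 0.927, 0.001], [0.927, 0.375, 0.0], [-0.0, 0.001, -1.0]]
force: [-0.5, -1.0, -0.8]
opening: 0.63
grasp_force: 0.0
```

Call:
{"op": "servo_tool", "data": {
  "targets": [
    {"offset": [0, 0, 0], "dr": [0, 0, 0]},
    {"offset": [0, 0, 0], "dr": [0, 0, 0]},
    {"offset": [0, 0, 0], "dr": [0, 0, 0]},
    {"offset": [0, 0, 0], "dr": [0, 0, 0]},
    {"offset": [0, 0, -0.005], "dr": [0, 0, 0]},
    {"offset": [0, 0, -0.02], "dr": [0, 0, 0]},
    {"offset": [0, 0, -0.05], "dr": [0, 0, 0]},
    {"offset": [0, 0, -0.09], "dr": [0, 0, 0]},
    {"offset": [0, 0, -0.12], "dr": [0, 0, 0]},
    {"offset": [0, 0, -0.147], "dr": [0, 0, 0]},
    {"offset": [0, 0, -0.147], "dr": [0, 0, 0]}
  ]
}}

```text
time_s: 3.2
position: [0.4314, 0.2726, 0.1554]
tcp_rot: [[-0.375, 0.927, 0.01], [0.927, 0.375, 0.004], [-0.0, 0.011, -1.0]]
force: [0.5, 0.8, -1.3]
opening: 0.569
grasp_force: 30.0
```

Run:
```python
from h import *
from rig import viewer,bot
c=viewer.capture("wrist");np.savez("w2.npz",**c);cv2.imwrite("pics/w2.png",c["color"][:,:,::-1])
mv([.563,-.0447,.20],-5.3)
```

```text
off [-0.3435  0.0047 -0.0468] dr [ 0.3898 -0.0841 27.3359] t 3.25 q [ 19.7155  27.0883 102.9023   0.0075  49.6145  -2.3254]
```

View pics/w2.png

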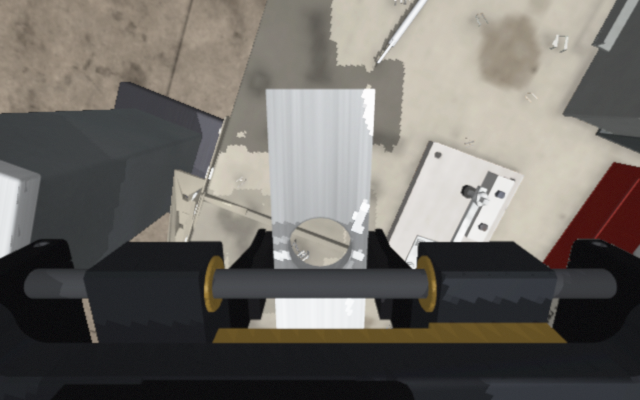

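The bar is held squarely, with its hole at about (320,243). I'll move next to the fixture so that the stub shows beside the bar.

Run:
```python
from h import *
mv([.453,-.06,.22],-5.3)
c=np.load("w2.npz");from rig import bot;s=bot.read_state()
for uv in [(320,243),(267,88),(376,88)]:
    p=ray(c,uv,s["position"][2]+.0085);print(s["tcp_rot"].T@(p-s["position"]))
```

```text
off [-0.3164 -0.1029 -0.0676] dr [ 0.3898 -0.0841 27.3359] t 3.25 q [ 19.7155  27.0883 102.9023   0.0075  49.6145  -2.3254]
[ 0.0037  0.0014 -0.0085]
[ 0.0818 -0.0231 -0.0087]
[ 0.0818  0.0272 -0.0083]
```

Call:
{"op": "servo_tool", "data": {
  "targets": [
    {"offset": [-0.04, -0.013, -0.0675], "dr": [0.4, 0, 4]},
    {"offset": [-0.08, -0.026, -0.0675], "dr": [0.4, 0, 9]},
    {"offset": [-0.12, -0.039, -0.0675], "dr": [0.4, 0, 14]},
    {"offset": [-0.16, -0.052, -0.0675], "dr": [0.4, 0, 19]},
    {"offset": [-0.2, -0.065, -0.0675], "dr": [0.4, 0, 23]},
    {"offset": [-0.235, -0.077, -0.0675], "dr": [0.4, 0, 26]},
    {"offset": [-0.27, -0.088, -0.0675], "dr": [0.4, 0, 27.3]},
    {"offset": [-0.3, -0.098, -0.0675], "dr": [0.4, 0, 27.3]},
    {"offset": [-0.3165, -0.103, -0.0675], "dr": [0.4, 0, 27.3]},
    {"offset": [-0.3165, -0.103, -0.0675], "dr": [0.4, 0, 27.3]},
    {"offset": [-0.3165, -0.103, -0.0675], "dr": [0.4, 0, 27.3]},
    {"offset": [-0.3165, -0.103, -0.0675], "dr": [0.4, 0, 27.3]}
  ]
}}

```text
time_s: 4.25
position: [0.4501, -0.0599, 0.2167]
tcp_rot: [[0.092, 0.996, -0.01], [0.996, -0.092, 0.001], [0.0, -0.011, -1.0]]
force: [-0.5, 0.7, -2.3]
opening: 0.569
grasp_force: 30.0
```

Run:
```python
from h import *
from rig import viewer,bot
c=viewer.capture("wrist");np.savez("w3.npz",**c,**{k:bot.read_state()[k] for k in("position","tcp_rot")});cv2.imwrite("pics/w3.png",c["color"][:,:,::-1])
mv([.453,-.06,.22],-5.3)
```

```text
off [-0.0003  0.0028 -0.0031] dr [-0.5685  0.014   0.0741] t 4.3 q [-21.5483  17.8346 105.7146  -0.2061  56.9928 -16.2094]
```

View pics/w3.png

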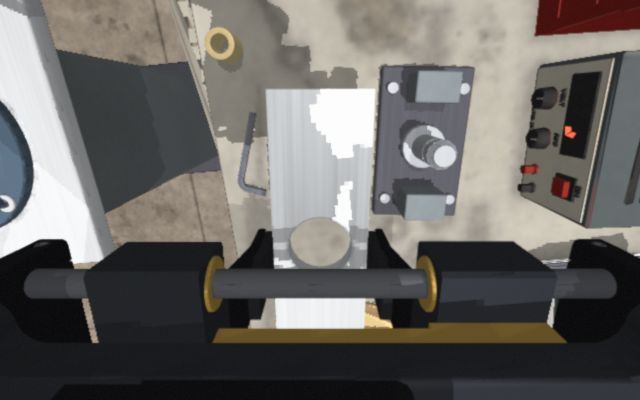

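The fixture is at upper right. The stub top is at about (443,153), the base corners are at (384,65), (474,68), (455,216) and (374,213), and the bar hole is at (320,243).

Run:
```python
from h import *
c=np.load("w3.npz")
print("stub",ray(c,(443,153),.086),"collar",ray(c,(422,147),.02))
f=[ray(c,p,.012) for p in[(382,65),(475,67),(455.5,216),(374,213)]];print(np.array(f),np.mean(f,0))
for i,j in((1,2),(0,3)):
    d=f[i]-f[j];print(np.degrees(np.arctan2(d[1],d[0])),np.linalg.norm(d))
p=ray(c,(439,86.5),.05),ray(c,(428.5,205),.05);d=p[0]-p[1];print(p,np.mean(p,0),np.degrees(np.arctan2(d[1],d[0])),np.linalg.norm(d))
i=c["color"];i=cv2.resize(np.hstack([i[55:230,365:485],i[80:280,260:390][:175]]),None,fx=3,fy=3,interpolation=cv2.INTER_CUBIC)[:,:,::-1]
cv2.imwrite("pics/w3c.png",i)
for z in (.0085,):
  for uv in [(320,243),(267,89),(375,89)]:
    q=ray(c,uv,c["position"][2]+z);print(c["tcp_rot"].T@(q-c["position"]),q)
```

```text
stub [ 0.5645 -0.0398  0.086 ] collar [ 0.5648 -0.0435  0.02  ]
[[ 0.525   0.0466  0.012 ]
 [ 0.6234  0.0355  0.012 ]
 [ 0.6074 -0.1324  0.012 ]
 [ 0.5092 -0.1198  0.012 ]] [ 0.5663 -0.0425  0.012 ]
84.57333275498104 0.16863902310981585
84.57195811814896 0.167214143126647
(array([0.5725, 0.0189, 0.05  ]), array([ 0.5629, -0.1018,  0.05  ])) [ 0.5677 -0.0415  0.05  ] 85.4295342947173 0.12104784343783363
[ 0.0045  0.0007 -0.0085] [ 0.4514 -0.0551  0.2254]
[ 0.0809 -0.0235 -0.0083] [0.4343 0.0233 0.2254]
[ 0.0809  0.0257 -0.0088] [0.4832 0.0187 0.2254]
```

View pics/w3c.png

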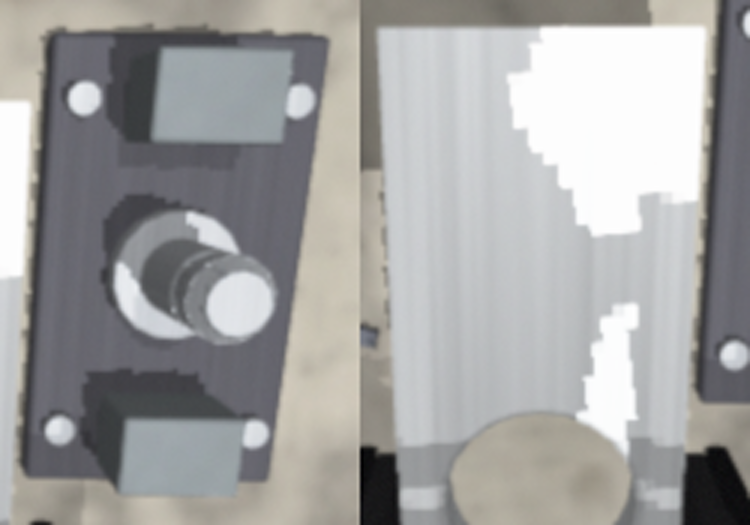

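Run:
```python
from h import *
from scipy.optimize import least_squares as ls
c=np.load("w3.npz");T,p0=c["tcp_rot"],c["position"]
obs=np.array([(377,27),(706,27),(450,480),(631,480),(541,411)],float)/3+[260-120,80];
t=np.radians(np.arange(0,360,2))
def pts(q):
    x,y,z,a=q;ca,sa=np.cos(a),np.sin(a)
    f=lambda L:np.c_[x+ca*L[:,0]-sa*L[:,1],y+sa*L[:,0]+ca*L[:,1],np.full(len(L),-z)]@T.T+p0
    k=proj(c,f(np.array([[.08,-.025],[.08,.025]])));h=proj(c,f(.017*np.c_[np.cos(t),np.sin(t)]))
    return k,h
def res(q):
    k,h=pts(q);return np.r_[(k-obs[:2]).ravel(),h[:,0].min()-obs[2,0],h[:,0].max()-obs[3,0],h[:,1].min()-obs[4,1]]
r=ls(res,[.002,.001,.009,0]);print(obs,r.x,np.degrees(r.x[3]),r.fun)
h=np.array([r.x[0],r.x[1],-r.x[2]]);print("hole world",T@h+p0)
# fixture fit: known model
obs2=np.array([(52,36),(329,38),(268,478),(26,475)])/3+[365,55];tp=np.array([[365+241/3,55+302/3]])
pil=np.array([(163,47),(294,51),(283,143),(152,142),(122,419),(246,420),(236,495),(130,492)])/3+[365,55]
M=np.array([[-50,85,12],[50,85,12],[50,-85,12],[-50,-85,12],[0,0,86],[-22,77,50],[22,77,50],[22,47,50],[-22,47,50],[-22,-47,50],[22,-47,50],[22,-77,50],[-22,-77,50]])/1e3
O=np.r_[obs2,tp,pil]
def W(q):
    ca,sa=np.cos(q[2]),np.sin(q[2]);return np.c_[q[0]+ca*M[:,0]-sa*M[:,1],q[1]+sa*M[:,0]+ca*M[:,1],M[:,2]]
g=ls(lambda q:(proj(c,W(q))-O).ravel(),[.565,-.043,-.09],loss="soft_l1");print(g.x,np.degrees(g.x[2]),(proj(c,W(g.x))-O))
print("stub",ray(c,tp[0],.086))
```

```text
[[265.6667  89.    ]
 [375.3333  89.    ]
 [290.     240.    ]
 [350.3333 240.    ]
 [320.3333 217.    ]] [0.001  0.0008 0.0058 0.0018] 0.10276060389500968 [ 0.7994 -0.0565 -0.8506  0.096  -1.6721  1.731  -0.0442]
hole world [ 0.4511 -0.0586  0.2228]
[ 0.5661 -0.0431 -0.1043] -5.9758643317571245 [[-0.1683 -2.0712]
 [ 1.5883 -1.5636]
 [ 0.769   2.0215]
 [-0.9772  1.7588]
 [-0.6484  0.695 ]
 [-1.4646 -0.7013]
 [ 0.904  -1.4561]
 [ 0.2971  0.4823]
 [-0.8262  0.2251]
 [ 0.6606 -0.4818]
 [ 0.6174 -0.1992]
 [ 0.5016  1.1152]
 [-4.4505  1.4942]]
stub [ 0.5667 -0.0425  0.086 ]
```

Call:
{"op": "servo_tool", "data": {
  "targets": [
    {"offset": [0.008, 0.035, 0], "dr": [-0.5, 0, 0.6]},
    {"offset": [0.016, 0.07, 0], "dr": [-0.5, 0, 0.6]},
    {"offset": [0.026, 0.1, 0.02], "dr": [-0.5, 0, 0.6]},
    {"offset": [0.026, 0.114, 0.05], "dr": [-0.5, 0, 0.6]},
    {"offset": [0.026, 0.114, 0.08], "dr": [-0.5, 0, 0.6]},
    {"offset": [0.026, 0.114, 0.1], "dr": [-0.5, 0, 0.6]},
    {"offset": [0.026, 0.114, 0.11], "dr": [-0.5, 0, 0.6]},
    {"offset": [0.026, 0.114, 0.11], "dr": [-0.5, 0, 0.6]},
    {"offset": [0.026, 0.114, 0.11], "dr": [-0.5, 0, 0.6]},
    {"offset": [0.026, 0.114, 0.11], "dr": [-0.5, 0, 0.6]}
  ]
}}

```text
time_s: 5.13
position: [0.5675, -0.0451, 0.1086]
tcp_rot: [[0.101, 0.995, 0.004], [0.995, -0.101, -0.003], [-0.002, 0.005, -1.0]]
force: [0.1, -0.8, -1.6]
opening: 0.568
grasp_force: 30.0
```

Run:
```python
from h import *
from rig import viewer,bot
c=viewer.capture("wrist");np.savez("w4.npz",**c,**{k:bot.read_state()[k] for k in("position","tcp_rot")})
i=c["color"][80:340,200:440,::-1];a=cv2.resize(i,None,fx=2.2,fy=2.2,interpolation=cv2.INTER_CUBIC)
s=viewer.capture("scene");np.savez("s4.npz",**s);b=cv2.resize(s["color"][165:225,310:370,::-1],None,fx=4.4,fy=4.4,interpolation=cv2.INTER_CUBIC)
b=cv2.copyMakeBorder(b,0,a.shape[0]-b.shape[0],0,0,cv2.BORDER_CONSTANT);cv2.imwrite("pics/w4.png",np.hstack([a,b]));print(a.shape,b.shape)
mv([.5658,-.0432,.105],-5.9)
```

```text
(572, 528, 3) (572, 264, 3)
off [ 0.0022 -0.0022  0.004 ] dr [0.314  0.1288 0.0447] t 5.2333 q [-15.789   34.7896  96.0998  -0.0968  48.7792  -9.8702]
```

View pics/w4.png

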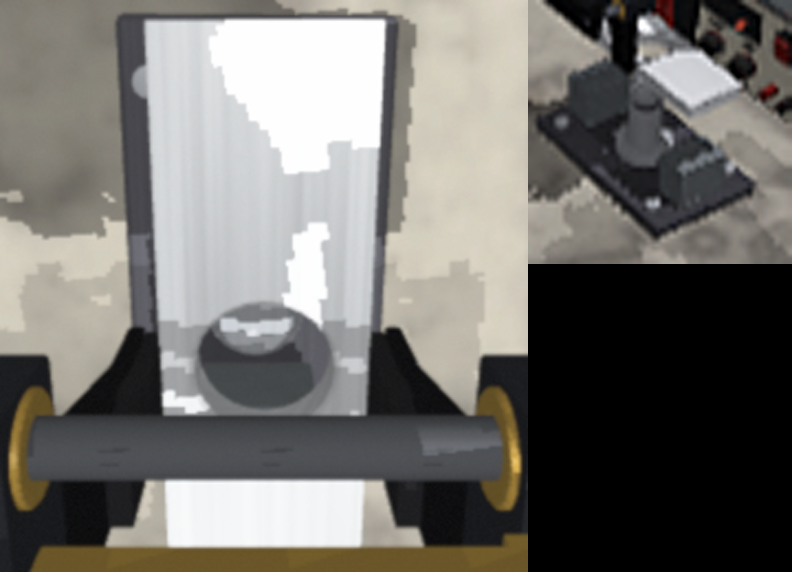

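The wrist view shows the hole rim at crop columns 196 to 333 with its top at row 302. The stub's top disc sits inside it, centred near (255,317), with its bottom at row 355. I'll work out the offset.

Run:
```python
from h import *
from scipy.optimize import least_squares as ls
c=np.load("w4.npz");T,p0=c["tcp_rot"],c["position"]
P=lambda u,v:np.array([200+u/2.2,80+v/2.2])
t=np.radians(np.arange(0,360,2));C=np.c_[np.cos(t),np.sin(t),0*t]
o=[P(145,18),P(386,18)];hl,hr,ht=P(196,0)[0],P(333,0)[0],P(0,302)[1]
def res(q):
    h=proj(c,np.array(q)+.017*C);return [h[:,0].min()-hl,h[:,0].max()-hr,h[:,1].min()-ht]
r=ls(res,[.5658,-.0432,.115]);print("hole free z",r.x,r.fun)
r2=ls(lambda q:np.array(res([q[0],q[1],p0[2]+.007])),[.5658,-.0432]);print("hole fixed z",r2.x,r2.fun)
e=[ray(c,q,p0[2]+.007) for q in o];m=np.mean(e,0)-T[:,0]*.08;print("centre from end edge",m,np.linalg.norm(e[0]-e[1]))
def res2(q):
    h=proj(c,np.r_[q,.086]+.010*C);return [h[:,0].min()-P(213,0)[0],h[:,0].max()-P(297,0)[0],h[:,1].max()-P(0,355)[1]]
s=ls(res2,[.566,-.043]);print("stub",s.x,s.fun)
```

```text
hole free z [ 0.5684 -0.0453  0.111 ] [-0. -0.  0.]
hole fixed z [ 0.5686 -0.0435] [-0.9653  0.9675  0.0573]
centre from end edge [ 0.5687 -0.0435  0.1161] 0.050214347898054866
stub [ 0.5661 -0.0435] [ 2.9485 -2.9519 -0.0939]
```

Call:
{"op": "servo_tool", "data": {
  "targets": [
    {"offset": [0.0, -0.0025, 0.0], "dr": [0.2, 0, 0]},
    {"offset": [0.0, -0.0025, 0.005], "dr": [0.2, 0, 0]},
    {"offset": [0.0, -0.0025, 0.013], "dr": [0.2, 0, 0]},
    {"offset": [0.0, -0.0025, 0.021], "dr": [0.2, 0, 0]},
    {"offset": [0.0, -0.0025, 0.029], "dr": [0.2, 0, 0]},
    {"offset": [0.0, -0.0025, 0.037], "dr": [0.2, 0, 0]},
    {"offset": [0.0, -0.0025, 0.045], "dr": [0.2, 0, 0]},
    {"offset": [0.0, -0.0025, 0.045], "dr": [0.2, 0, 0]}
  ]
}}

```text
time_s: 5.9
position: [0.5628, -0.045, 0.06]
tcp_rot: [[0.102, 0.995, -0.006], [0.995, -0.102, -0.0], [-0.001, -0.005, -1.0]]
force: [-0.2, -0.1, -0.7]
opening: 0.567
grasp_force: 30.0
```

Run:
```python
from h import *
mv([.5658,-.0432,.0535],-5.9)
```

```text
off [0.0021 0.0029 0.0065] dr [-0.3142  0.0562  0.0206] t 5.9 q [-15.8488  39.2084  97.8099  -0.16    43.2816  -9.8526]
```

Call:
{"op": "servo_tool", "data": {
  "targets": [
    {"offset": [0, 0, 0.003], "dr": [0, 0, 0]},
    {"offset": [0, 0, 0.005], "dr": [0, 0, 0]},
    {"offset": [0, 0, 0.006], "dr": [0, 0, 0]},
    {"offset": [0, 0, 0.006], "dr": [0, 0, 0]},
    {"offset": [0, 0, 0.006], "dr": [0, 0, 0]}
  ]
}}

```text
time_s: 6.32
position: [0.5644, -0.0454, 0.0565]
tcp_rot: [[0.102, 0.995, -0.001], [0.995, -0.102, -0.002], [-0.002, -0.001, -1.0]]
force: [0.2, -0.3, -1.7]
opening: 0.572
grasp_force: 30.0
```

Call:
{"op": "servo_tool", "data": {
  "targets": [
    {"offset": [0, 0, 0.001], "dr": [0, 0, 0]},
    {"offset": [0, 0, 0.002], "dr": [0, 0, 0]},
    {"offset": [0, 0, 0.002], "dr": [0, 0, 0]}
  ]
}}

```text
time_s: 6.57
position: [0.5641, -0.0453, 0.0542]
tcp_rot: [[0.102, 0.995, -0.002], [0.995, -0.102, -0.002], [-0.002, -0.001, -1.0]]
force: [-0.0, 0.5, -1.2]
opening: 0.57
grasp_force: 30.0
```

Call:
{"op": "servo_tool", "data": {
  "targets": [
    {"offset": [0, 0, 0.001], "dr": [0, 0, 0]},
    {"offset": [0, 0, 0.0015], "dr": [0, 0, 0]},
    {"offset": [0, 0, 0.0015], "dr": [0, 0, 0]}
  ]
}}

```text
time_s: 6.82
position: [0.5642, -0.0453, 0.0539]
tcp_rot: [[0.102, 0.995, -0.001], [0.995, -0.102, -0.002], [-0.002, -0.001, -1.0]]
force: [-1.4, 0.6, 5.5]
opening: 0.571
grasp_force: 30.0
```

Call:
{"op": "servo_tool", "data": {
  "targets": [
    {"offset": [0, 0, 0], "dr": [0, 0, 0]},
    {"offset": [0, 0, 0], "dr": [0, 0, 0]},
    {"offset": [0, 0, 0], "dr": [0, 0, 0]},
    {"offset": [0, 0, 0], "dr": [0, 0, 0]},
    {"offset": [0, 0, 0], "dr": [0, 0, 0]},
    {"offset": [0, 0, -0.01], "dr": [0, 0, 0]},
    {"offset": [0, 0, -0.03], "dr": [0, 0, 0]},
    {"offset": [0, 0, -0.07], "dr": [0, 0, 0]},
    {"offset": [0, 0, -0.11], "dr": [0, 0, 0]},
    {"offset": [0, 0, -0.14], "dr": [0, 0, 0]},
    {"offset": [0, 0, -0.14], "dr": [0, 0, 0]}
  ],
  "gripper": -1
}}

```text
time_s: 7.73
position: [0.5688, -0.0461, 0.2002]
tcp_rot: [[0.102, 0.995, 0.012], [0.995, -0.102, -0.005], [-0.004, 0.013, -1.0]]
force: [1.2, -0.1, 1.0]
opening: 0.997
grasp_force: 0.0
```

Run:
```python
from h import *
mv([.43,-.275,.20],-105)
```

```text
off [-0.2418 -0.1148 -0.0003] dr [ 0.7497 -0.468  99.1432] t 7.7333 q [-15.7966  27.3185  91.9394  -0.1196  59.9715  -9.8823]
```

Run:
```python
from h import *
from rig import viewer,bot
c=viewer.capture("wrist");np.savez("w5.npz",**c,**{k:bot.read_state()[k] for k in("position","tcp_rot")})
```

Call:
{"op": "servo_tool", "data": {
  "targets": [
    {"offset": [-0.03, -0.01, 0], "dr": [0, 0, 7]},
    {"offset": [-0.06, -0.02, 0], "dr": [0, 0, 14]},
    {"offset": [-0.09, -0.03, 0], "dr": [0, 0, 21]},
    {"offset": [-0.12, -0.04, 0], "dr": [0, 0, 28]},
    {"offset": [-0.15, -0.05, 0], "dr": [0, 0, 35]},
    {"offset": [-0.18, -0.06, 0], "dr": [0, 0, 42]},
    {"offset": [-0.2, -0.07, 0], "dr": [0, 0, 49]},
    {"offset": [-0.22, -0.08, 0], "dr": [0, 0, 56]},
    {"offset": [-0.238, -0.09, 0], "dr": [0, 0, 63]},
    {"offset": [-0.238, -0.09, 0], "dr": [0, 0, 70]},
    {"offset": [-0.238, -0.09, 0], "dr": [0, 0, 77]},
    {"offset": [-0.238, -0.09, 0], "dr": [0, 0, 84]},
    {"offset": [-0.238, -0.09, 0], "dr": [0, 0, 91]},
    {"offset": [-0.238, -0.09, 0], "dr": [0, 0, 98]},
    {"offset": [-0.238, -0.09, 0], "dr": [0, 0, 99.1]},
    {"offset": [-0.238, -0.09, 0], "dr": [0, 0, 99.1]},
    {"offset": [-0.238, -0.09, 0], "dr": [0, 0, 99.1]}
  ]
}}

```text
time_s: 9.2
position: [0.4501, -0.2723, 0.1926]
tcp_rot: [[0.967, -0.256, -0.003], [-0.256, -0.967, -0.0], [-0.003, 0.001, -1.0]]
force: [0.4, 0.1, 0.2]
opening: 0.998
grasp_force: 0.0
```

Run:
```python
from h import *
from rig import viewer,bot
c=viewer.capture("wrist");np.savez("w6.npz",**c,**{k:bot.read_state()[k] for k in("position","tcp_rot")})
a=np.load("w5.npz")["color"][60:330,210:430];b=c["color"][60:330,210:440]
cv2.imwrite("pics/w6.png",cv2.resize(np.hstack([a[:,:160+60],b]),None,fx=1.75,fy=1.75,interpolation=cv2.INTER_CUBIC)[:,:,::-1])
mv([.455,-.274,.20],-105)
```

```text
off [ 0.005   0.0004 -0.0072] dr [0.0768 0.1264 0.1524] t 9.25 q [-43.272   24.9873  97.9849  -0.152   57.1026  61.6582]
```

View pics/w6.png

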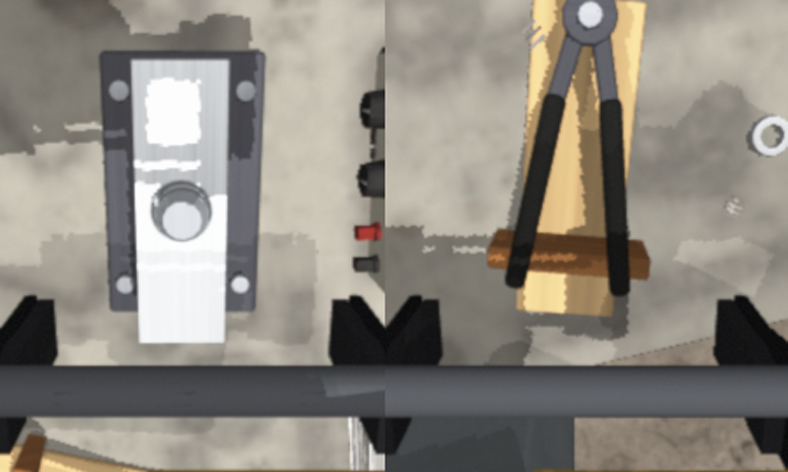

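Left half: the bar lies on both pillars with the stub up through its hole; the stub top is at crop (183,218). Right half: the pliers' pivot is at (590,14), and the handle ends are at (515,283) and (620,291). That was the tenth picture, so I continue numerically.

Run:
```python
from h import *
c=np.load("w5.npz");p=lambda u,v:(210+u/1.75,60+v/1.75)
print("stub",ray(c,p(183.5,218.5),.086),"bar mid",np.mean([ray(c,p(*q),.062) for q in[(131,58),(229,58),(225,342),(139,342)]],0), "pos",c["position"])
c=np.load("w6.npz");p=lambda u,v:(210+(u-385)/1.75,60+v/1.75)
T=c["tcp_rot"];print(c["position"])
P=ray(c,p(590,14),.061);L=ray(c,p(515,283),.061);R=ray(c,p(620,291),.061);l2=ray(c,p(555,97),.063);r2=ray(c,p(611,101),.063)
for n,a in zip("P L R l2 r2".split(),(P,L,R,l2,r2)):print(n,a,T.T@(a-c["position"]))
m=(L+R)/2;d=P-m;a=np.degrees(np.arctan2(d[1],d[0]));print("axis yaw",a,np.linalg.norm(d[:2]),np.linalg.norm(L-R))
m2=(l2+r2)/2;d=m2-m;print(np.degrees(np.arctan2(d[1],d[0])));
e=R-L;print("perp",np.degrees(np.arctan2(e[1],e[0]))+90)
u=P-m;u/=np.linalg.norm(u);print("grip",P-.095*u)
```

```text
stub [ 0.567 -0.042  0.086] bar mid [ 0.5654 -0.0437  0.062 ] pos [ 0.567  -0.0457  0.1972]
[ 0.4502 -0.2723  0.1928]
P [ 0.55   -0.3067  0.061 ] [0.1055 0.0075 0.1316]
L [ 0.4243 -0.231   0.061 ] [-0.0353 -0.0335  0.1318]
R [ 0.4046 -0.2869  0.061 ] [-0.0401  0.0255  0.1319]
l2 [ 0.5164 -0.2798  0.063 ] [ 0.0661 -0.0099  0.1296]
r2 [ 0.5072 -0.3067  0.063 ] [0.0642 0.0184 0.1297]
axis yaw -19.42837953809488 0.1436592346075089 0.05920491115827757
-19.410688453212106
perp -19.477084916618125
grip [ 0.4604 -0.2751  0.061 ]
```

```bash
python3 -c "
from h import *
mv([.4612,-.2748,.0355],-109.45)"
```

```text
off [ 0.0116 -0.0006  0.1573] dr [0.0817 0.1234 4.6024] t 9.25 q [-43.272   24.9873  97.9849  -0.152   57.1026  61.6582]
```

Call:
{"op": "servo_tool", "data": {
  "targets": [
    {"offset": [0.0116, -0.0005, 0.035], "dr": [0, 0, 4.6]},
    {"offset": [0.0116, -0.0005, 0.07], "dr": [0, 0, 4.6]},
    {"offset": [0.0116, -0.0005, 0.1], "dr": [0, 0, 4.6]},
    {"offset": [0.0116, -0.0005, 0.125], "dr": [0, 0, 4.6]},
    {"offset": [0.0116, -0.0005, 0.145], "dr": [0, 0, 4.6]},
    {"offset": [0.0116, -0.0005, 0.157], "dr": [0, 0, 4.6]},
    {"offset": [0.0116, -0.0005, 0.157], "dr": [0, 0, 4.6]},
    {"offset": [0.0116, -0.0005, 0.157], "dr": [0, 0, 4.6]},
    {"offset": [0.0116, -0.0005, 0.157], "dr": [0, 0, 4.6]}
  ]
}}

```text
time_s: 10.0
position: [0.4621, -0.2758, 0.0369]
tcp_rot: [[0.942, -0.334, -0.001], [-0.334, -0.942, -0.002], [0.0, 0.002, -1.0]]
force: [1.0, -0.2, 0.3]
opening: 0.997
grasp_force: 0.0
```

```bash
python3 -c "
from h import *
from rig import bot
print(bot.read_state()['position'],bot.read_state()['force'])
mv([.4612,-.2748,.0355],-109.45)"
```

```text
[ 0.4621 -0.2758  0.0369] [ 0.9733 -0.1553  0.2636]
off [-0.0012 -0.0007  0.0014] dr [ 0.1416 -0.0129 -0.0838] t 10.0 q [-42.6623  40.2324 102.4684  -0.2067  37.2319  67.036 ]
```

Call:
{"op": "servo_tool", "data": {
  "targets": [
    {"offset": [0, 0, 0.001], "dr": [0, 0, 0]},
    {"offset": [0, 0, 0.001], "dr": [0, 0, 0]},
    {"offset": [0, 0, 0.001], "dr": [0, 0, 0]},
    {"offset": [0, 0, 0.001], "dr": [0, 0, 0]},
    {"offset": [0, 0, 0.001], "dr": [0, 0, 0]},
    {"offset": [0, 0, 0.001], "dr": [0, 0, 0]},
    {"offset": [0, 0, 0.001], "dr": [0, 0, 0]},
    {"offset": [0, 0, 0.001], "dr": [0, 0, 0]},
    {"offset": [0, 0, 0.001], "dr": [0, 0, 0]},
    {"offset": [0, 0, 0.001], "dr": [0, 0, 0]},
    {"offset": [0, 0, 0.001], "dr": [0, 0, 0]},
    {"offset": [0, 0, 0.001], "dr": [0, 0, 0]}
  ],
  "gripper": 1
}}

```text
time_s: 11.0
position: [0.4611, -0.2749, 0.0356]
tcp_rot: [[0.942, -0.335, -0.003], [-0.335, -0.942, -0.001], [-0.002, 0.001, -1.0]]
force: [-1.0, 2.2, 5.2]
opening: 0.296
grasp_force: 30.0
```

Call:
{"op": "servo_tool", "data": {
  "targets": [
    {"offset": [0, 0, 0], "dr": [0, 0, 0]},
    {"offset": [0, 0, 0], "dr": [0, 0, 0]},
    {"offset": [0, 0, 0], "dr": [0, 0, 0]},
    {"offset": [0, 0, 0], "dr": [0, 0, 0]},
    {"offset": [0, 0, 0], "dr": [0, 0, 0]},
    {"offset": [0, 0, 0], "dr": [0, 0, 0]},
    {"offset": [0, 0, 0], "dr": [0, 0, 0]},
    {"offset": [0, 0, 0], "dr": [0, 0, 0]}
  ]
}}

```text
time_s: 11.67
position: [0.4611, -0.2749, 0.0356]
tcp_rot: [[0.942, -0.335, -0.002], [-0.335, -0.942, -0.001], [-0.002, 0.002, -1.0]]
force: [-1.5, 2.4, 6.9]
opening: 0.298
grasp_force: 30.0
```

Run:
```python
from h import *
from rig import viewer,bot
s=bot.read_state();print(s["position"],s["force"],s["moment"],s["opening"],s["grasp_force"])
c=viewer.capture("wrist");np.savez("w7.npz",**c,position=s["position"],tcp_rot=s["tcp_rot"])
p,T=s["position"],s["tcp_rot"]
W=lambda x,y,z:p+T@np.array([x,y,-z])
print(proj(c,[W(x,y,z) for x,y,z in[(.095,0,.0187),(.095,0,.027),(.055,.008,.0277),(.055,-.008,.0277),(.09,0,.027)]]))
g=cv2.cvtColor(c["color"],cv2.COLOR_RGB2GRAY)
for col in(304,308,312,328,332,336): print(col,g[30:240:5,col])
```

```text
[ 0.4611 -0.2749  0.0356] [-1.531   2.4226  6.9481] [ 0.2994  0.3998 -0.0669] 0.29801034700362955 30.00067625194788
[[316.7508  59.7704]
 [316.5566  57.1159]
 [335.6194 159.0476]
 [297.8368 159.0142]
 [316.5819  70.8138]]
304 [113 113 189 240 231 234 187  99 115 114 113  89 108 106 107 107 106 105
 105 104 104 104 103 104 104  63  43  46  45  45  46  45  42  41  41  41
  39  39  40  40  43  24]
308 [114 138 239 241 238 237 238 145  86 114 115 107 103 109 109 108 108 108
 107 108 108 107 106 106 106  94  40  42  43  45  44  41  40  40  39  40
  39  39  42  41  38  26]
312 [113 213 239 242 240 236 237 217 113 114 113 109  69 101  98  97  95  92
  91  91  91  87  85  82  80  73  33  35  36  37  37  37  36  35  36  36
  37  37  38  38  36  23]
328 [115 113 137 236 238 230 141 110 114 113 113  88 109 107 107 107 107 107
 107 106 107 108 106 106 105  80  41  43  43  43  42  38  37  37  38  35
  37  39  35  36  39  27]
332 [114 113 110 108 110 114 112 111 112 112 108  79 108 107 106 107 106 105
 105 105 106 106 105 106 106  45  44  47  46  44  45  42  38  39  41  43
  40  41  38  39  38  24]
336 [114 113 110 112 117 115 115 111 114 113  97 106 108 108 109 110 110 109
 108 106 106 106 104 104 104  42  44  46  46  45  46  41  39  40  41  41
  39  40  37  30  26  24]
```

```bash
cat > px.py <<'E'
from h import *
from rig import viewer,bot
def hold(c,s):
    "pivot and handle-front positions in the tool frame"
    p,T=s["position"],s["tcp_rot"];g=cv2.cvtColor(c["color"],cv2.COLOR_RGB2GRAY)
    n,l,st,ce=cv2.connectedComponentsWithStats(np.uint8(g[20:90,290:345]>165)*255)
    i=1+np.argmax(st[1:,4]);b=ce[i]+[290,20];print("bolt px",b,st[i])
    for h in(.0187,.0247,.0287):print("bolt at h",h,T.T@(ray(c,b,p[2]+h)-p))
    for col in range(297,338,4):
        d=np.diff(cv2.GaussianBlur(g[:,col].astype(float)[:,None],(1,5),0)[:,0]);r=130+np.argmin(d[130:180])+.5
        print(col,r,(T.T@(ray(c,(col,r),p[2]+.0257)-p)).round(4))
E
python3 - <<'E'
from px import *
c=np.load("w7.npz");hold(c,c)
E
```

```text
bolt px [315.4561  50.0599] [ 10  14  31  33 785]
bolt at h 0.0187 [ 0.0987 -0.0005 -0.0189]
bolt at h 0.0247 [ 0.0978 -0.0004 -0.0249]
bolt at h 0.0287 [ 0.0973 -0.0004 -0.0289]
297 155.5 [ 0.0562 -0.0085 -0.0258]
301 154.5 [ 0.0566 -0.0067 -0.0258]
305 154.5 [ 0.0566 -0.005  -0.0258]
309 155.5 [ 0.0562 -0.0033 -0.0258]
313 156.5 [ 0.0558 -0.0016 -0.0258]
317 131.5 [ 0.0663  0.0001 -0.0258]
321 157.5 [ 0.0553  0.0018 -0.0258]
325 156.5 [ 0.0558  0.0035 -0.0258]
329 154.5 [ 0.0566  0.0052 -0.0258]
333 154.5 [ 0.0566  0.0069 -0.0258]
337 154.5 [ 0.0566  0.0087 -0.0258]
```

Call:
{"op": "servo_tool", "data": {
  "targets": [
    {"offset": [0, 0, -0.003], "dr": [0, 0, 0]},
    {"offset": [0, 0, -0.01], "dr": [0, 0, 0]},
    {"offset": [0, 0, -0.025], "dr": [0, 0, 0]},
    {"offset": [0, 0, -0.045], "dr": [0, 0, 0]},
    {"offset": [0, 0, -0.07], "dr": [0, 0, 0]},
    {"offset": [0, 0, -0.09], "dr": [0, 0, 0]},
    {"offset": [0, 0, -0.1], "dr": [0, 0, 0]},
    {"offset": [0, 0, -0.1], "dr": [0, 0, 0]},
    {"offset": [0, 0, -0.1], "dr": [0, 0, 0]}
  ]
}}

```text
time_s: 12.47
position: [0.4617, -0.2753, 0.1353]
tcp_rot: [[0.942, -0.335, -0.001], [-0.335, -0.942, -0.002], [-0.001, 0.002, -1.0]]
force: [-0.4, 0.2, -2.7]
opening: 0.296
grasp_force: 30.0
```

Run:
```python
from px import *
s=bot.read_state();print(s["position"],s["force"],s["moment"],s["opening"],s["grasp_force"])
c=viewer.capture("wrist");hold(c,s)
S=np.array([.5656,-.0435]);a=np.radians(30);R=np.array([[np.cos(a),np.sin(a)],[np.sin(a),-np.cos(a)]])
t=S-R@[.1845,0];print(t);mv([*t,.135],-60)
```

```text
[ 0.4617 -0.2753  0.1353] [-0.4113  0.1536 -2.67  ] [ 0.0825  0.233  -0.0068] 0.296105478930564 29.999344144016504
bolt px [315.4244  49.9962] [ 10  14  31  33 780]
bolt at h 0.0187 [ 0.0987 -0.0005 -0.0188]
bolt at h 0.0247 [ 0.0979 -0.0005 -0.0248]
bolt at h 0.0287 [ 0.0973 -0.0004 -0.0288]
297 154.5 [ 0.0566 -0.0085 -0.0258]
301 154.5 [ 0.0566 -0.0067 -0.0257]
305 154.5 [ 0.0566 -0.005  -0.0257]
309 155.5 [ 0.0562 -0.0033 -0.0257]
313 156.5 [ 0.0558 -0.0016 -0.0257]
317 143.5 [ 0.0613  0.0001 -0.0257]
321 157.5 [ 0.0553  0.0018 -0.0257]
325 155.5 [ 0.0562  0.0035 -0.0257]
329 154.5 [ 0.0566  0.0052 -0.0257]
333 153.5 [ 0.0571  0.0069 -0.0257]
337 153.5 [ 0.0571  0.0087 -0.0257]
[ 0.4058 -0.1357]
off [-0.0987 -0.1125 -0.0004] dr [  0.0096   0.1721 -49.5709] t 12.5167 q [-42.6467  30.6985  99.472   -0.1697  49.9346  67.0336]
```

Call:
{"op": "servo_tool", "data": {
  "targets": [
    {"offset": [-0.012, -0.014, 0], "dr": [0, 0, -6]},
    {"offset": [-0.025, -0.028, 0], "dr": [0, 0, -12]},
    {"offset": [-0.037, -0.042, 0], "dr": [0, 0, -18]},
    {"offset": [-0.05, -0.056, 0], "dr": [0, 0, -24]},
    {"offset": [-0.062, -0.07, 0], "dr": [0, 0, -30]},
    {"offset": [-0.074, -0.084, 0], "dr": [0, 0, -36]},
    {"offset": [-0.086, -0.098, 0], "dr": [0, 0, -42]},
    {"offset": [-0.095, -0.108, 0], "dr": [0, 0, -47]},
    {"offset": [-0.0985, -0.1125, 0], "dr": [0, 0, -49.5]},
    {"offset": [-0.0985, -0.1125, 0], "dr": [0, 0, -49.5]},
    {"offset": [-0.0985, -0.1125, 0], "dr": [0, 0, -49.5]},
    {"offset": [-0.0985, -0.1125, 0], "dr": [0, 0, -49.5]},
    {"offset": [-0.0985, -0.1125, 0], "dr": [0, 0, -49.5]}
  ]
}}

```text
time_s: 13.6
position: [0.4071, -0.137, 0.1348]
tcp_rot: [[0.867, 0.498, -0.001], [0.498, -0.867, -0.002], [-0.002, 0.001, -1.0]]
force: [0.2, -0.0, -3.1]
opening: 0.298
grasp_force: 30.0
```

Run:
```python
from px import *
s=bot.read_state();print(s["position"],s["tcp_rot"],s["force"],s["opening"])
for n in("scene","side"):
    c=viewer.capture(n);np.savez(n+"8.npz",**c,position=s["position"],tcp_rot=s["tcp_rot"])
    r=s["position"]+s["tcp_rot"]@[.1845,0,.0116];print(n,proj(c,[r,[.5656,-.0435,.086],[.5656,-.0435,.062]]))
mv([.4058,-.1357,.135],-60)
c=viewer.capture("wrist");hold(c,s)
```

```text
[ 0.4071 -0.137   0.1348] [[ 0.8673  0.4978 -0.0015]
 [ 0.4978 -0.8673 -0.0017]
 [-0.0021  0.0008 -1.    ]] [ 0.1531 -0.0496 -3.0775] 0.2975626078762362
scene [[337.8092 173.8164]
 [336.7582 182.3433]
 [336.5036 187.7863]]
side [[338.045  179.5714]
 [337.5017 190.5856]
 [337.5945 197.6986]]
off [-0.0004 -0.0016 -0.    ] dr [ 0.0438  0.1197 -0.1337] t 13.7 q [-33.4815  24.3233 114.3711  -0.1918  41.3202  26.7962]
bolt px [315.4925  49.9472] [ 10  14  32  33 796]
bolt at h 0.0187 [ 0.0973 -0.0004 -0.0189]
bolt at h 0.0247 [ 0.0965 -0.0003 -0.0249]
bolt at h 0.0287 [ 0.0959 -0.0003 -0.0289]
297 154.5 [ 0.0552 -0.0084 -0.0258]
301 154.5 [ 0.0552 -0.0066 -0.0258]
305 154.5 [ 0.0552 -0.0049 -0.0258]
309 155.5 [ 0.0548 -0.0032 -0.0258]
313 156.5 [ 0.0543 -0.0015 -0.0258]
317 149.5 [ 0.0574  0.0002 -0.0258]
321 148.5 [ 0.0578  0.0019 -0.0258]
325 155.5 [ 0.0548  0.0036 -0.0258]
329 154.5 [ 0.0552  0.0053 -0.0258]
333 153.5 [ 0.0556  0.007  -0.0258]
337 153.5 [ 0.0556  0.0088 -0.0258]
```

Call:
{"op": "servo_tool", "data": {
  "targets": [
    {"offset": [0, -0.0015, 0.01], "dr": [0, 0, 0]},
    {"offset": [0, -0.0015, 0.02], "dr": [0, 0, 0]},
    {"offset": [0, -0.0015, 0.028], "dr": [0, 0, 0]},
    {"offset": [0, -0.0015, 0.033], "dr": [0, 0, 0]},
    {"offset": [0, -0.0015, 0.036], "dr": [0, 0, 0]},
    {"offset": [0, -0.0015, 0.039], "dr": [0, 0, 0]},
    {"offset": [0, -0.0015, 0.039], "dr": [0, 0, 0]},
    {"offset": [0, -0.0015, 0.039], "dr": [0, 0, 0]}
  ]
}}

```text
time_s: 14.42
position: [0.4059, -0.1351, 0.0962]
tcp_rot: [[0.867, 0.499, -0.002], [0.499, -0.867, -0.002], [-0.002, 0.001, -1.0]]
force: [1.0, 0.8, -1.9]
opening: 0.295
grasp_force: 30.0
```

Call:
{"op": "servo_tool", "data": {
  "targets": [
    {"offset": [0, 0, 0.002], "dr": [0, 0, 0]},
    {"offset": [0, 0, 0.004], "dr": [0, 0, 0]},
    {"offset": [0, 0, 0.006], "dr": [0, 0, 0]},
    {"offset": [0, 0, 0.007], "dr": [0, 0, 0]},
    {"offset": [0, 0, 0.007], "dr": [0, 0, 0]}
  ]
}}

```text
time_s: 14.83
position: [0.4057, -0.135, 0.0889]
tcp_rot: [[0.867, 0.499, -0.002], [0.499, -0.867, -0.001], [-0.002, 0.0, -1.0]]
force: [-0.5, -0.1, -2.5]
opening: 0.294
grasp_force: 30.0
```

Call:
{"op": "servo_tool", "data": {
  "targets": [
    {"offset": [0, 0.0015, 0], "dr": [0, 0, 0]},
    {"offset": [0, 0.003, 0], "dr": [0, 0, 0]},
    {"offset": [0, 0.003, 0], "dr": [0, 0, 0]}
  ]
}}

```text
time_s: 15.08
position: [0.4078, -0.1381, 0.0892]
tcp_rot: [[0.867, 0.499, -0.001], [0.499, -0.867, -0.002], [-0.002, 0.001, -1.0]]
force: [0.2, 0.8, -1.8]
opening: 0.294
grasp_force: 30.0
```

Call:
{"op": "servo_tool", "data": {
  "targets": [
    {"offset": [0, -0.002, 0], "dr": [0, 0, 0]},
    {"offset": [0, -0.004, 0], "dr": [0, 0, 0]},
    {"offset": [0, -0.006, 0], "dr": [0, 0, 0]},
    {"offset": [0, -0.006, 0], "dr": [0, 0, 0]}
  ]
}}

```text
time_s: 15.42
position: [0.4044, -0.1322, 0.0892]
tcp_rot: [[0.867, 0.498, -0.001], [0.498, -0.867, -0.002], [-0.002, 0.001, -1.0]]
force: [0.3, -0.8, -1.2]
opening: 0.293
grasp_force: 30.0
```

Call:
{"op": "servo_tool", "data": {
  "targets": [
    {"offset": [-0.001, 0.0015, 0], "dr": [0, 0, 0]},
    {"offset": [-0.002, 0.003, 0], "dr": [0, 0, 0]},
    {"offset": [-0.003, 0.003, 0], "dr": [0, 0, 0]},
    {"offset": [-0.003, 0.003, 0], "dr": [0, 0, 0]}
  ]
}}

```text
time_s: 15.75
position: [0.4048, -0.1368, 0.0893]
tcp_rot: [[0.867, 0.498, 0.002], [0.498, -0.867, -0.002], [0.001, 0.003, -1.0]]
force: [5.7, 5.2, -3.4]
opening: 0.293
grasp_force: 30.0
```

Call:
{"op": "servo_tool", "data": {
  "targets": [
    {"offset": [0.002, 0, 0], "dr": [0, 0, 0]},
    {"offset": [0.004, 0, 0], "dr": [0, 0, 0]},
    {"offset": [0.0055, 0, 0], "dr": [0, 0, 0]},
    {"offset": [0.0055, 0, 0], "dr": [0, 0, 0]},
    {"offset": [0.0055, 0, 0], "dr": [0, 0, 0]}
  ]
}}

```text
time_s: 16.17
position: [0.4077, -0.1337, 0.0891]
tcp_rot: [[0.866, 0.499, -0.002], [0.499, -0.866, -0.001], [-0.003, 0.0, -1.0]]
force: [-0.1, -0.1, -2.4]
opening: 0.296
grasp_force: 30.0
```

Call:
{"op": "servo_tool", "data": {
  "targets": [
    {"offset": [-0.0015, 0, 0], "dr": [0, 0, 0]},
    {"offset": [-0.003, 0, 0], "dr": [0, 0, 0]},
    {"offset": [-0.003, 0, 0], "dr": [0, 0, 0]}
  ]
}}

```text
time_s: 16.42
position: [0.4049, -0.1353, 0.0891]
tcp_rot: [[0.867, 0.499, -0.002], [0.499, -0.867, -0.001], [-0.003, -0.0, -1.0]]
force: [0.8, 0.3, -2.5]
opening: 0.298
grasp_force: 30.0
```

Run:
```python
from px import *
s=bot.read_state();print(s["position"],s["tcp_rot"],s["force"],s["moment"])
mv([*s["position"]],-60)
c=viewer.capture("wrist");hold(c,s)
```

```text
[ 0.4049 -0.1353  0.0891] [[ 0.8667  0.4987 -0.0023]
 [ 0.4987 -0.8667 -0.0012]
 [-0.0026 -0.0001 -1.    ]] [ 0.8364  0.2757 -2.4755] [-0.1156  0.2545 -0.0312]
off [0. 0. 0.] dr [-0.0045  0.1479 -0.0828] t 16.4167 q [-33.4523  29.8148 116.7802  -0.236   33.4755  26.8275]
bolt px [315.4449  49.9524] [ 10  14  32  33 798]
bolt at h 0.0187 [ 0.0974 -0.0002 -0.019 ]
bolt at h 0.0247 [ 0.0965 -0.0002 -0.0249]
bolt at h 0.0287 [ 0.0959 -0.0001 -0.0289]
297 154.5 [ 0.0553 -0.0082 -0.0258]
301 154.5 [ 0.0553 -0.0065 -0.0258]
305 154.5 [ 0.0553 -0.0047 -0.0258]
309 155.5 [ 0.0549 -0.003  -0.0258]
313 156.5 [ 0.0544 -0.0013 -0.0258]
317 163.5 [ 0.0514  0.0004 -0.0258]
321 161.5 [ 0.0523  0.0021 -0.0258]
325 155.5 [ 0.0549  0.0038 -0.0258]
329 154.5 [ 0.0553  0.0055 -0.0258]
333 153.5 [ 0.0557  0.0072 -0.0258]
337 153.5 [ 0.0557  0.0089 -0.0258]
```

Call:
{"op": "servo_tool", "data": {
  "targets": [
    {"offset": [0.0015, 0, 0], "dr": [0, 0.15, 0]},
    {"offset": [0.0032, 0, 0], "dr": [0, 0.15, 0]},
    {"offset": [0.0032, 0, 0.002], "dr": [0, 0.15, 0]},
    {"offset": [0.0032, 0, 0.004], "dr": [0, 0.15, 0]},
    {"offset": [0.0032, 0, 0.006], "dr": [0, 0.15, 0]},
    {"offset": [0.0032, 0, 0.008], "dr": [0, 0.15, 0]},
    {"offset": [0.0032, 0, 0.01], "dr": [0, 0.15, 0]},
    {"offset": [0.0032, 0, 0.01], "dr": [0, 0.15, 0]},
    {"offset": [0.0032, 0, 0.01], "dr": [0, 0.15, 0]}
  ]
}}

```text
time_s: 17.22
position: [0.408, -0.1336, 0.0789]
tcp_rot: [[0.867, 0.499, 0.0], [0.499, -0.867, 0.0], [0.0, -0.0, -1.0]]
force: [0.3, 0.2, -2.8]
opening: 0.294
grasp_force: 30.0
```

Call:
{"op": "servo_tool", "data": {
  "targets": [
    {"offset": [0, 0, 0.001], "dr": [0, 0, 0]},
    {"offset": [0, 0, 0.0015], "dr": [0, 0, 0]},
    {"offset": [0, 0, 0.0015], "dr": [0, 0, 0]},
    {"offset": [0, 0, 0.0015], "dr": [0, 0, 0]}
  ]
}}

```text
time_s: 17.55
position: [0.4081, -0.1337, 0.0776]
tcp_rot: [[0.867, 0.499, 0.001], [0.499, -0.867, -0.0], [0.0, 0.0, -1.0]]
force: [-1.0, -0.2, -1.3]
opening: 0.296
grasp_force: 30.0
```

Call:
{"op": "servo_tool", "data": {
  "targets": [
    {"offset": [0, 0, 0.0005], "dr": [0, 0, 0]},
    {"offset": [0, 0, 0.001], "dr": [0, 0, 0]},
    {"offset": [0, 0, 0.001], "dr": [0, 0, 0]},
    {"offset": [0, 0, 0.001], "dr": [0, 0, 0]}
  ]
}}

```text
time_s: 17.88
position: [0.4082, -0.1337, 0.0766]
tcp_rot: [[0.867, 0.499, 0.001], [0.499, -0.867, -0.0], [0.0, 0.001, -1.0]]
force: [-0.1, -0.1, -2.5]
opening: 0.298
grasp_force: 30.0
```

Call:
{"op": "servo_tool", "data": {
  "targets": [
    {"offset": [0, 0, 0.0005], "dr": [0, 0, 0]},
    {"offset": [0, 0, 0.001], "dr": [0, 0, 0]},
    {"offset": [0, 0, 0.001], "dr": [0, 0, 0]},
    {"offset": [0, 0, 0.001], "dr": [0, 0, 0]}
  ]
}}

```text
time_s: 18.22
position: [0.4082, -0.1337, 0.0756]
tcp_rot: [[0.867, 0.499, 0.001], [0.499, -0.867, -0.0], [0.001, 0.001, -1.0]]
force: [-0.1, -0.3, -0.6]
opening: 0.293
grasp_force: 30.0
```

Call:
{"op": "servo_tool", "data": {
  "targets": [
    {"offset": [0, 0, 0.0005], "dr": [0, 0, 0]},
    {"offset": [0, 0, 0.0008], "dr": [0, 0, 0]},
    {"offset": [0, 0, 0.0008], "dr": [0, 0, 0]},
    {"offset": [0, 0, 0.0008], "dr": [0, 0, 0]}
  ]
}}

```text
time_s: 18.55
position: [0.4081, -0.1337, 0.0748]
tcp_rot: [[0.867, 0.499, 0.001], [0.499, -0.867, -0.0], [0.0, 0.001, -1.0]]
force: [-0.7, -0.7, -0.3]
opening: 0.296
grasp_force: 30.0
```

Call:
{"op": "servo_tool", "data": {
  "targets": [
    {"offset": [0, 0, -0.0005], "dr": [0, 0, 0]},
    {"offset": [0, 0, -0.0011], "dr": [0, 0, 0]},
    {"offset": [0, 0, -0.0011], "dr": [0, 0, 0]},
    {"offset": [0, 0, -0.0011], "dr": [0, 0, 0]},
    {"offset": [0, 0, -0.0011], "dr": [0, 0, 0]},
    {"offset": [0, 0, -0.0011], "dr": [0, 0, 0]}
  ]
}}

```text
time_s: 19.05
position: [0.4082, -0.1337, 0.0759]
tcp_rot: [[0.867, 0.499, 0.001], [0.499, -0.867, -0.0], [0.0, 0.001, -1.0]]
force: [1.6, -0.1, -2.1]
opening: 0.299
grasp_force: 30.0
```

Run:
```python
from px import *
s=bot.read_state();print(s["position"],s["force"],s["moment"],s["opening"],s["qvel"])
c=viewer.capture("wrist");hold(c,s)
x=s["position"]+s["tcp_rot"]@[.184,-.0003,.0116];print("ring",x)
```

```text
[ 0.4082 -0.1337  0.0759] [ 1.5725 -0.0903 -2.0958] [-0.0963  0.1889  0.0165] 0.2986950689222694 [-0.0239 -0.0303 -0.0185  0.0366 -0.0693 -0.017 ]
bolt px [315.5063  49.98  ] [ 10  14  32  33 800]
bolt at h 0.0187 [ 0.0974 -0.0002 -0.0187]
bolt at h 0.0247 [ 0.0965 -0.0002 -0.0247]
bolt at h 0.0287 [ 0.096  -0.0001 -0.0287]
297 154.5 [ 0.0552 -0.0082 -0.0257]
301 154.5 [ 0.0553 -0.0065 -0.0257]
305 154.5 [ 0.0553 -0.0048 -0.0257]
309 155.5 [ 0.0548 -0.0031 -0.0257]
313 156.5 [ 0.0544 -0.0013 -0.0257]
317 159.5 [ 0.0531  0.0004 -0.0257]
321 157.5 [ 0.054   0.0021 -0.0257]
325 155.5 [ 0.0548  0.0038 -0.0257]
329 154.5 [ 0.0553  0.0055 -0.0257]
333 154.5 [ 0.0553  0.0072 -0.0257]
337 154.5 [ 0.0553  0.0089 -0.0257]
ring [ 0.5675 -0.0416  0.0644]
```

```bash
python3 -c "
from rig import ticket
print(ticket.hand_in())"
```

```text
the job is handed in; nothing more can be done
None
```

The job is handed in: the bar lies across both pillars with the stub up through its hole, and the arm still holds the pliers squeezed. By measurement the spread ring is level round the groove, its centre at about 64.4 mm, just clear of the bar. I had no pictures left to look at the ring itself, so that last placing rests on camera measurements and force readings.

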